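# Clamp a vacuum cube with a removable crank

## Robot

A 7-joint arm with a two-finger parallel gripper is mounted at the origin on the work surface. World frame = base frame: x ahead of the robot, y to its left, z up, the work surface at z = 0. Lengths are in m, angles in rad, forces in N, time in s.
With the tool pointing down it reaches from about 0.425 to 0.975 m from the base axis. Payload 16.7 kg.
Tool frame: the origin (TCP) lies on the centre line of the jaws, within the pads' length; the fingertips stand 25 mm ahead of it and the grasp point (between the pads) lies 6 mm ahead of it; z points along the fingers, y is the direction in which the jaws open and shut (so a half turn about z gives the same grasp; the last joint's range is limited). The gripper opens to 85 mm and grips with 20 to 120 N. Pads are 22 mm wide; open, the fingers measure 114 mm over their backs; the gripper's body (76 mm by 85 mm) begins 54 mm behind the grasp point. The pads swing forward as they close: fully open they stand 13 mm farther back than shut.
Start: joints at [1.058, 0.426, 0.074, 1.606, -0.034, 1.111, -0.067], TCP at [0.24, -0.631, 0.256] pointing down, gripper open.
Joint ranges: [-2.85, 2.85], [-0.5, 2.14], [-1.23, 1.37], [0.21, 2.46], [-1.02, 4.16], [0.16, 2.05], [-2.73, 2.73]. Speed limits (rad/s): [1.89, 1.89, 2.39, 2.39, 3.01, 3.01, 3.01].

## Interface

Orientations are given as a 3x3 rotation matrix whose columns are the frame's x, y, z axes.
In Python, from station import ctrl gives the robot as it stands.
- The arm moves only by the tool arm_command, never from a script. Its argument "increments" is a list of rows, each an object of numbers: "x", "y", "z": the shift along the world's x, y, z in m; "rx", "ry", "rz": the turn, a rotation vector about the world's x, y, z in rad; "grip": the opening, from -1 (shut) to 1 (fully open), so that 0 is half open. A call has 1 to 8 rows; each row shifts and turns the commanded pose from where the row before left it; what a row does not reach is not made up. A row lasts 1/12 s, in which the tool goes at most 41.7 mm and 7.16 degrees, less where a joint would pass 70% of its speed; a pose out of reach is approached as far as the arm can. A call with a gripper value outside its range is refused whole. The fingers move at their own pace and stop on an object; "squeeze" is the grip in N (left out, the last holds). Time passes only in rows, so rows that do not move let the fingers close. It gives the time, the measured TCP pose, the force and the opening at its end, in the units of the state.
- ctrl.get_state(): the state, without advancing time (a new reading comes with each control period).
- ctrl.get_image(name): name is "scene" or "top" or "wrist"; returns the picture (420x560x3 uint8, blue, green, red); there is no depth.
- ctrl.get_calibration(name): a dict with "intrinsics" (3x3 intrinsics, pixels), "k1" (the pictures are not rectified: a ray, as slopes to the right and down, at radius r is drawn at 1 + k1 r^2 times it, then the intrinsics apply), "world_to_cam" (4x4, takes a point from world to camera coordinates). Camera axes: x right, y down, z forward; pixel columns grow to the right and rows downward; lengths in m; the calibration is good to about 2 mm. A picture is of the moment at which its call begins: read the wrist's pose just before it. get_calibration takes no time and is no camera call; for the wrist camera it gives the pose at the moment of the call.
- ctrl.hand_in(): hands the job in, once; it reports no verdict.
The state is a dict: "time": time; "joint_pos": joint angles; "joint_velocities": joint speeds; "joint_torque": joint torques, N m; "eef_pos": TCP position; "tool_rot": TCP orientation; "contact_force": force on the tool from outside, world axes, zero at the start; "moment": the same for the moment, N m; "opening": finger opening in m.
Only numpy, scipy, OpenCV 4.12 (cv2) and the standard library are available. Lean on these libraries where they do the work, as an engineer would, in place of code of your own. Each camera call takes 0.05 s, during which the arm holds its last target. There are 200 camera calls.

## Task

Fit the loose crank fully home onto the square drive shaft of the clamping slide, feeling gently for the square, and wind it clockwise through full turns until the jaw has pushed the vacuum cube against the end stop and the crank turns noticeably heavier, so that the cube is firmly clamped but not crushed. Leave the crank standing on the shaft, let go of it, and leave the other things on the table alone.

Things in the scene. Friction and masses are not known exactly. Their poses are not given: they have to be found in the camera images.
- crank: Removable balanced steel crank, 0.45 kg, standing on its hub. Origin: on the hub's axis at its underside; z up, x along the arm to the handle. Hub: 30 x 30 mm block, 44 mm tall, flats along x and y; in its underside a 15.5 mm square socket, 31 mm deep, sides along x and y. Arm 16 mm wide, 34 to 44 mm up. Opposite the handle, at 52 mm, a round counterweight 34 mm across, 26 to 52 mm up.
- crank_hub (a point): Point on the axis of the crank's hub, 28 mm above its underside: the place to grasp the hub, across its two flats beside the arm (fingers closing along y); x along the arm to the handle.
- handle_mid (a point): Middle of the crank's upright black handle, 23 mm thick, 50 mm tall, its axis 70 mm from the hub's. It lies 72 mm above the hub's underside (the handle runs from 45 to 95 mm). The handle is a free-spinning sleeve: a gripper that holds it need not turn while it carries it round.
- slide: Grey screw-driven clamping slide, fixed. Origin on the table below the drive shaft's axis; y along the bed (130 mm wide, 20 mm high, y -50 to 350 mm). Gearbox 80 x 80 x 60 mm round the origin, on it a collar, top at 62 mm. Clockwise turns (from above) drive the jaw to +y, 24 mm a turn. Self-locking; turning takes about 0.5 N m (7 N at the handle), plus 0.38 N m per 100 N of clamping.
- shaft_tip (a point): Top of the upright drive shaft on its axis, 92 mm above the table (axes of the slide, not turning with the shaft). A round pilot 12.4 mm across, 4 mm long, then a 14 mm square from 88 mm down to the collar at 62 mm, where the hub rests when fully home. The square's turn is not measured (any angle): see or feel it. The 15.5 mm socket drops on within about 5 degrees.
- jaw: Moving steel jaw of the slide, 75 mm wide, 30 mm thick, 58 mm high; origin at its underside's centre, 60 mm from the shaft along the slide's y when wound fully back (it may start up to 6 mm further on). Its pressing face is 15 mm further along y. Disc springs in the drive: once the cube is tight, force builds by 100 N per 60 degrees of crank. A firm clamp is 50 to 80 N; 120 N marks the cube.
- cube: Bare stainless vacuum cube with bored ports, 70 mm each way, about 1.4 kg, loose on the bed between the jaw and the end stop. Origin at its underside's centre. The end stop, a fixed steel block across the bed, 110 mm wide, 70 mm high, has its face 185 to 210 mm along the slide's y from the shaft, set anew each time and not measured.
- blank: Bystander, leave alone: blank flange, a steel disc 70 mm across, 12.5 mm thick; origin at its underside's centre or middle.
- gasket: Bystander, leave alone: copper gasket ring, 82 mm across, 5 mm thick; origin at its underside's centre or middle.
- wrench: Bystander, leave alone: steel open-ended wrench about 160 mm long; origin at its underside's centre or middle.
- gauge: Bystander, leave alone: white hand-held meter 55 x 150 x 28 mm; origin at its underside's centre or middle.
- wash: Bystander, leave alone: white bottle with a red cap, 60 mm across, 160 mm tall; origin at its underside's centre or middle.
- bolts: Bystander, leave alone: blue open plastic bin 120 x 170 x 60 mm; origin at its underside's centre or middle.
- cap: Bystander, leave alone: black round port cap, 48 mm across, 34 mm tall; origin at its underside's centre or middle.

How it is judged:
By the outcome, as a careful person would: the job done as asked, in the order asked, and still so for the second after the job is handed in, with the robot touching nothing.
It also fails if it takes over 72 s, if anything falls off the work surface, if the arm or the gripper's body presses on something with over 40 N, if the wrist force passes 120 N, or if a joint passes its speed limit or range.

## Working session

There is one attempt and no reset: what is moved stays moved. The work goes in short steps, Python scripts to look and compute and a tool call to move; the robot and the scene stay as the last step left them, time stands still between calls to the robot, and variables do not carry over. Pictures are saved under pics/ and viewed, about 8 in all and at most 12, crops included, and the job is handed in when it is done.

Besides the shell and the picture viewer there is one more tool, called after "Request:" as name([rows], argument=value, ...), one row to a line, values as JSON. arm_command: Moves the arm, as the interface text tells. Its arguments: {"type":"object","properties":{"increments":{"type":"array","items":{"type":"object","properties":{"x":{"type":"number"},"y":{"type":"number"},"z":{"type":"number"},"rx":{"type":"number"},"ry":{"type":"number"},"rz":{"type":"number"},"grip":{"type":"number"}}}},"squeeze":{"type":"number"}},"required":["increments"]}

```bash
mkdir -p pics; ls
cat > h.py <<'E'
import numpy as np, cv2
from station import ctrl
def ray(cal,u,v):
    K=np.array(cal["intrinsics"]);k1=cal["k1"];T=np.array(cal["world_to_cam"])
    d=np.array([(u-K[0,2])/K[0,0],(v-K[1,2])/K[1,1]]);p=d.copy()
    for _ in range(30): p=d/(1+k1*(p@p))
    R=T[:3,:3];o=-R.T@T[:3,3];w=R.T@np.array([p[0],p[1],1.]);return o,w
def onz(cal,u,v,z):
    o,w=ray(cal,u,v);return o+w*(z-o[2])/w[2]
def proj(cal,P):
    K=np.array(cal["intrinsics"]);T=np.array(cal["world_to_cam"])
    c=T[:3,:3]@np.array(P)+T[:3,3];s=c[:2]/c[2];s=s*(1+cal["k1"]*(s@s));return K[0,0]*s[0]+K[0,2],K[1,1]*s[1]+K[1,2]
E
python3 - <<'E'
from h import *
s=ctrl.get_state();print(s)
for n in("scene","top"):
    cv2.imwrite(f"pics/{n}0.png",ctrl.get_image(n));c=ctrl.get_calibration(n);print(n,np.round(np.array(c["world_to_cam"]),3).tolist(),c["k1"],np.array(c["intrinsics"]).tolist())
E
```

```text
pics
{'time': 0.0, 'joint_pos': array([ 1.05851267,  0.42667558,  0.073849  ,  1.60659116, -0.03409538,
        1.11076253, -0.06709578]), 'joint_velocities': array([-4.55583907e-06, -1.81900361e-04, -7.48714213e-04, -1.44453513e-03,
        1.98381046e-04, -9.27087938e-04, -6.40921389e-04]), 'joint_torque': array([-3.39422058e-04, -9.49840307e+01,  3.76113430e+00, -4.63533854e+01,
        1.91561918e-02,  9.83536884e-03, -6.39637983e-05]), 'eef_pos': array([ 0.23939379, -0.63074384,  0.25565514]), 'tool_rot': array([[ 9.34920793e-01,  3.54856117e-01, -4.97432668e-04],
       [ 3.54856455e-01, -9.34920188e-01,  1.06722338e-03],
       [-8.63490986e-05, -1.17428652e-03, -9.99999307e-01]]), 'contact_force': array([ 0.3857037 , -0.78252054,  0.38163574]), 'moment': array([-0.02847769, -0.05167671, -0.03314465]), 'opening': 0.08552668102471332}
scene [[0.45, 0.893, -0.006, -0.224], [0.726, -0.37, -0.58, -0.338], [-0.52, 0.257, -0.815, 1.668], [0.0, 0.0, 0.0, 1.0]] 0.046908541190158706 [[545.9237404783798, 0.0, 275.7184995308509], [0.0, 545.9237404783798, 213.54676867588276], [0.0, 0.0, 1.0]]
top [[-0.019, -1.0, -0.008, 0.005], [-0.996, 0.02, -0.091, 0.536], [0.091, 0.006, -0.996, 1.362], [0.0, 0.0, 0.0, 1.0]] -0.04305144577279185 [[471.00303247880936, 0.0, 281.2833368223078], [0.0, 471.00303247880936, 215.33670319427193], [0.0, 0.0, 1.0]]
```

View pics/top0.png

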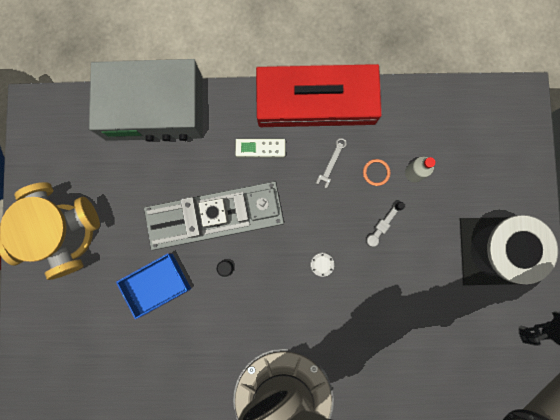

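View pics/scene0.png

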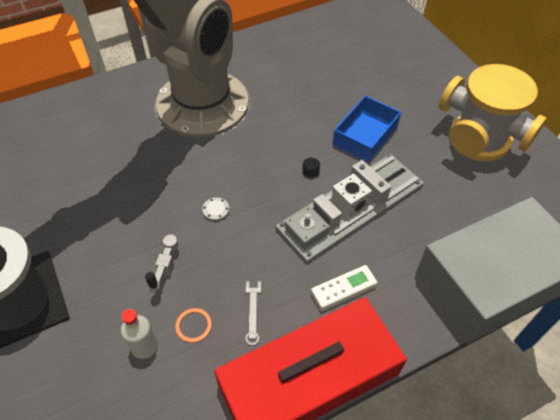

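Top view: crank has its counterweight at about (373,241) and its black handle at (399,205). The shaft is at about (263,204), and the jaw, cube and stop extend left of it. I'll zoom in on both.

Run:
```python
from h import *
im=cv2.imread("pics/top0.png")
a=cv2.resize(im[190:260,350:420],None,fx=5.6,fy=5.6,interpolation=cv2.INTER_CUBIC)
b=cv2.resize(im[175:245,230:300],None,fx=5.6,fy=5.6,interpolation=cv2.INTER_CUBIC)
cv2.imwrite("pics/z1.png",np.hstack([a,b]))
c=ctrl.get_calibration("top")
print("cw",onz(c,373,241,.052),"handle top",onz(c,399,205,.095),"shaft",onz(c,263,204,.092))
```

```text
cw [ 0.45418902 -0.26737333  0.052     ] handle top [ 0.55200386 -0.33598179  0.095     ] shaft [0.56273688 0.04499561 0.092     ]
```

View pics/z1.png

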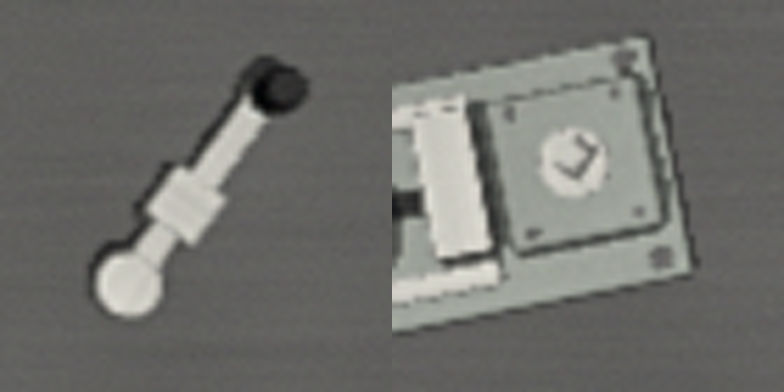

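Run:
```python
from h import *
c=ctrl.get_calibration("top")
f=lambda x,y,x0,y0,z:onz(c,x0+(x+.5)/5.6-.5,y0+(y+.5)/5.6-.5,z)
cw=f(130,285,350,190,.052);hd=f(281,88,350,190,.095);hub=f(187,205,350,190,.044);col=f(573-392,160,230,175,.062)
print(cw,hd,hub,col);d=(hd-cw)[:2];print(np.linalg.norm(d),np.degrees(np.arctan2(d[1],d[0])),"hub from ends",(cw+d.tolist().__len__()*0+(hd-cw)*52/122))
# slide axis from gearbox edge corners of bed right end (645,40),(690,268) at z .02
a=f(645-392,40,230,175,.02);b=f(690-392,268,230,175,.02);e=(a-b)[:2];print("bed width",np.linalg.norm(e),"y dir deg",np.degrees(np.arctan2(e[1],e[0]))+90)
s=ctrl.get_state();w=ctrl.get_calibration("wrist");T=np.array(w["world_to_cam"]);R=T[:3,:3];o=-R.T@T[:3,3]
tr=np.array(s["tool_rot"]);print("cam in tool",tr.T@(o-s["eef_pos"]),"cam axes in tool\n",np.round(tr.T@R.T,3),w["intrinsics"][0][0])
```

```text
[ 0.45568614 -0.26686171  0.052     ] [ 0.55110655 -0.3381035   0.095     ] [ 0.49669718 -0.29938933  0.044     ] [0.56871483 0.04943549 0.062     ]
0.11908168476038021 -36.74537135168554 hub from ends [ 0.49635713 -0.29722707  0.07032787]
bed width 0.1237459989130156 y dir deg 100.02035046144105
cam in tool [ 0.08370601  0.00047225 -0.11860547] cam axes in tool
 [[ 0.001 -0.946 -0.324]
 [ 1.     0.001  0.001]
 [-0.    -0.324  0.946]] 368.1189714344968
```

Request:
arm_command([
  {"x":0.0215,"y":0.0278,"rz":-0.0836},
  {"x":0.0215,"y":0.0278,"rz":-0.0836},
  {"x":0.0215,"y":0.0278,"rz":-0.0836},
  {"x":0.0215,"y":0.0278,"rz":-0.0836},
  {"x":0.0215,"y":0.0278,"rz":-0.0836},
  {"x":0.0215,"y":0.0278,"rz":-0.0836},
  {"x":0.0215,"y":0.0278,"rz":-0.0836},
  {"x":0.0215,"y":0.0278,"rz":-0.0836},
])

```text
schema error: expected keys x, y, z, rx, ry, rz, grip
```

Request:
arm_command([
  {"x":0.0215,"y":0.0278,"rz":-0.0836},
  {"x":0.0215,"y":0.0278,"rz":-0.0836},
  {"x":0.0215,"y":0.0278,"rz":-0.0836},
  {"x":0.0215,"y":0.0278,"rz":-0.0836},
  {"z":-0.02},
  {"z":-0.02},
  {},
  {},
])

```text
schema error: expected keys x, y, z, rx, ry, rz, grip
```

Run:
```python
from h import *
s=ctrl.get_state();c=ctrl.get_calibration("wrist");im=ctrl.get_image("wrist");cv2.imwrite("pics/w1.png",im)
print(s["eef_pos"],s["tool_rot"][:,0],s["joint_pos"])
print(c)
```

```text
[ 0.23942739 -0.63077718  0.25572084] [ 9.34925986e-01  3.54842780e-01 -4.55621320e-05] [ 1.05851901  0.42663913  0.07382955  1.60649606 -0.0341191   1.11078623
 -0.06711411]
{'intrinsics': array([[368.11897143,   0.        , 282.74379721],
       [  0.        , 368.11897143, 215.75790541],
       [  0.        ,   0.        ,   1.        ]]), 'k1': -0.03768200948174889, 'world_to_cam': array([[ 3.55964169e-01, -9.34499413e-01, -5.98402183e-04,
        -6.75164048e-01],
       [-8.83882170e-01, -3.36891088e-01,  3.24432896e-01,
        -4.31374710e-02],
       [-3.03383947e-01, -1.14957569e-01, -9.45908525e-01,
         3.81358999e-01],
       [ 0.00000000e+00,  0.00000000e+00,  0.00000000e+00,
         1.00000000e+00]])}
```

View pics/w1.png

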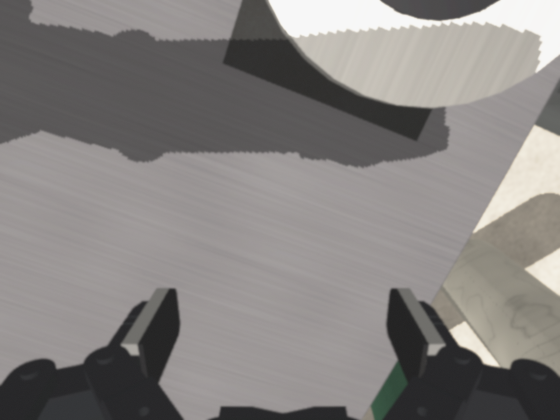

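The move was refused because every key is required, so this picture still shows the start pose (pads at columns ~160 and ~405, no crank). I'll repeat it with full rows.

Request:
arm_command([
  {"x":0.0215,"y":0.0278,"z":0,"rx":0,"ry":0,"rz":-0.0836,"grip":1},
  {"x":0.0215,"y":0.0278,"z":0,"rx":0,"ry":0,"rz":-0.0836,"grip":1},
  {"x":0.0215,"y":0.0278,"z":0,"rx":0,"ry":0,"rz":-0.0836,"grip":1},
  {"x":0.0215,"y":0.0278,"z":0,"rx":0,"ry":0,"rz":-0.0836,"grip":1},
  {"x":0.0215,"y":0.0278,"z":0,"rx":0,"ry":0,"rz":-0.0836,"grip":1},
  {"x":0.0215,"y":0.0278,"z":0,"rx":0,"ry":0,"rz":-0.0836,"grip":1},
  {"x":0.0215,"y":0.0278,"z":0,"rx":0,"ry":0,"rz":-0.0836,"grip":1},
  {"x":0.0215,"y":0.0278,"z":0,"rx":0,"ry":0,"rz":-0.0836,"grip":1},
], squeeze=60)

```text
time: 0.82
eef_pos: [0.4122, -0.4071, 0.2562]
tool_rot: [[0.952, -0.305, -0.0], [-0.305, -0.952, 0.0], [-0.0, -0.0, -1.0]]
contact_force: [0.6, -0.0, 0.8]
opening: 0.0852
```

Request:
arm_command([
  {"x":0.0215,"y":0.0278,"z":0,"rx":0,"ry":0,"rz":-0.0836,"grip":1},
  {"x":0.0215,"y":0.0278,"z":0,"rx":0,"ry":0,"rz":-0.0836,"grip":1},
  {"x":0.0215,"y":0.0278,"z":0,"rx":0,"ry":0,"rz":-0.0836,"grip":1},
  {"x":0.0215,"y":0.0278,"z":0,"rx":0,"ry":0,"rz":-0.0836,"grip":1},
  {"x":0,"y":0,"z":-0.02,"rx":0,"ry":0,"rz":0,"grip":1},
  {"x":0,"y":0,"z":-0.02,"rx":0,"ry":0,"rz":0,"grip":1},
  {"x":0,"y":0,"z":0,"rx":0,"ry":0,"rz":0,"grip":1},
  {"x":0,"y":0,"z":0,"rx":0,"ry":0,"rz":0,"grip":1},
])

```text
time: 1.48
eef_pos: [0.4969, -0.2973, 0.2158]
tool_rot: [[0.802, -0.598, -0.002], [-0.598, -0.802, 0.001], [-0.002, 0.001, -1.0]]
contact_force: [0.5, 0.3, 0.2]
opening: 0.0853
```

Run:
```python
from h import *
s=ctrl.get_state();c=ctrl.get_calibration("wrist");im=ctrl.get_image("wrist");cv2.imwrite("pics/w2.png",im)
print(s["time"],s["eef_pos"],s["tool_rot"][:,0],s["joint_pos"],s["contact_force"])
np.save("c_w2.npy",c,allow_pickle=True)
```

```text
1.4833 [ 0.49694613 -0.29732875  0.21577367] [ 0.80179965 -0.59758949 -0.00203095] [ 0.37678498  0.31231098  0.06243954  1.86741879 -0.02316913  0.9646604
 -1.76183618] [0.47990859 0.32564035 0.24098181]
```

View pics/w2.png

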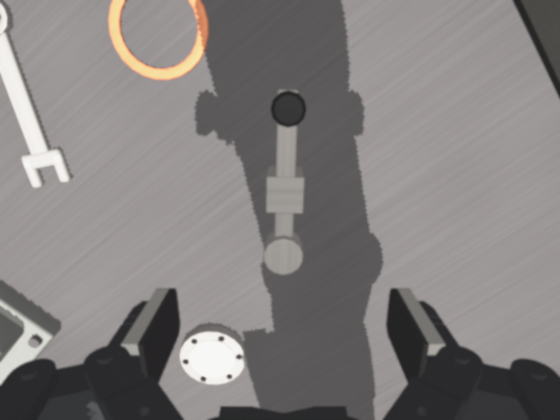

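Clear view: handle top (288,108), hub (285,195), counterweight (283,256).

Run:
```python
from h import *
c=np.load("c_w2.npy",allow_pickle=True).item()
im=cv2.imread("pics/w2.png")
h=onz(c,288,108.5,.095);w=onz(c,283,256,.052);u=onz(c,285,195,.044)
d=(h-w)[:2];print(h,w,u,np.linalg.norm(d),np.degrees(np.arctan2(d[1],d[0])),w+(h-w)*52/122)
g=cv2.cvtColor(im,cv2.COLOR_BGR2GRAY);
print(g[170:222:2,278:292].mean(1).round(),g[182:208,255:312].mean(0).round())
s=ctrl.get_state();tr=s["tool_rot"];print("tool yaw",np.degrees(np.arctan2(tr[1,0],tr[0,0])),"grasp pt",s["eef_pos"]+tr[:,2]*.006)
```

```text
[ 0.55326638 -0.34383957  0.095     ] [ 0.45733815 -0.26871982  0.052     ] [ 0.49736982 -0.30052032  0.044     ] 0.12184088401612528 -38.063886136040956 [ 0.49822559 -0.30073807  0.07032787]
[156. 156. 156. 151. 154. 157. 158. 158. 157. 154. 149. 149. 154. 156.
 155. 153. 153. 154. 157. 157. 157. 150. 149. 153. 153. 153.] [ 89.  89.  89.  89.  89.  89.  89.  89.  89.  91. 101. 123. 142. 151.
 154. 154. 154. 154. 154. 154. 154. 154. 154. 154. 154. 154. 154. 154.
 154. 154. 154. 154. 154. 154. 154. 154. 154. 154. 154. 155. 155. 155.
 155. 154. 155. 154. 153. 144. 125. 104.  93.  90.  90.  90.  90.  90.
  90.]
tool yaw -36.72522166804408 grasp pt [ 0.49735691 -0.29781668  0.21076102]
```

Request:
arm_command([
  {"x":0.001,"y":-0.003,"z":-0.026,"rx":0,"ry":0,"rz":-0.023,"grip":1},
  {"x":0,"y":0,"z":-0.026,"rx":0,"ry":0,"rz":0,"grip":1},
  {"x":0,"y":0,"z":-0.026,"rx":0,"ry":0,"rz":0,"grip":1},
  {"x":0,"y":0,"z":-0.026,"rx":0,"ry":0,"rz":0,"grip":1},
  {"x":0,"y":0,"z":-0.026,"rx":0,"ry":0,"rz":0,"grip":1},
  {"x":0,"y":0,"z":-0.026,"rx":0,"ry":0,"rz":0,"grip":1},
  {"x":0,"y":0,"z":-0.016,"rx":0,"ry":0,"rz":0,"grip":1},
  {"x":0,"y":0,"z":-0.009,"rx":0,"ry":0,"rz":0,"grip":0.6},
])

```text
time: 2.2
eef_pos: [0.4982, -0.3009, 0.0344]
tool_rot: [[0.787, -0.617, -0.001], [-0.617, -0.787, 0.0], [-0.001, 0.0, -1.0]]
contact_force: [-0.7, -0.2, -0.1]
opening: 0.0757
```

Request:
arm_command([
  {"x":0,"y":0,"z":0,"rx":0,"ry":0,"rz":0,"grip":0.2},
  {"x":0,"y":0,"z":0,"rx":0,"ry":0,"rz":0,"grip":0},
  {"x":0,"y":0,"z":0,"rx":0,"ry":0,"rz":0,"grip":-0.4},
  {"x":0,"y":0,"z":0,"rx":0,"ry":0,"rz":0,"grip":-1},
  {"x":0,"y":0,"z":0,"rx":0,"ry":0,"rz":0,"grip":-1},
  {"x":0,"y":0,"z":0,"rx":0,"ry":0,"rz":0,"grip":-1},
  {"x":0,"y":0,"z":0,"rx":0,"ry":0,"rz":0,"grip":-1},
])

```text
time: 2.78
eef_pos: [0.4994, -0.301, 0.037]
tool_rot: [[0.788, -0.616, 0.002], [-0.616, -0.788, -0.001], [0.003, -0.001, -1.0]]
contact_force: [-0.7, -0.0, 6.5]
opening: 0.0293
```

Request:
arm_command([
  {"x":0,"y":0,"z":0.01,"rx":0,"ry":0,"rz":0,"grip":-1},
  {"x":0,"y":0,"z":0.025,"rx":0,"ry":0,"rz":0,"grip":-1},
  {"x":0,"y":0,"z":0.035,"rx":0,"ry":0,"rz":0,"grip":-1},
  {"x":0,"y":0.01,"z":0.035,"rx":0,"ry":0,"rz":0.05,"grip":-1},
  {"x":0.0075,"y":0.019,"z":0.025,"rx":0,"ry":0,"rz":0.103,"grip":-1},
  {"x":0.0075,"y":0.019,"z":0.02,"rx":0,"ry":0,"rz":0.103,"grip":-1},
  {"x":0.0075,"y":0.019,"z":0,"rx":0,"ry":0,"rz":0.103,"grip":-1},
  {"x":0.0075,"y":0.019,"z":0,"rx":0,"ry":0,"rz":0.103,"grip":-1},
], squeeze=100)

```text
time: 3.45
eef_pos: [0.5293, -0.2138, 0.1883]
tool_rot: [[0.981, -0.195, 0.004], [-0.195, -0.981, -0.001], [0.004, 0.001, -1.0]]
contact_force: [0.7, 0.1, -4.4]
opening: 0.029
```

Request:
arm_command([
  {"x":0.0073,"y":0.019,"z":0,"rx":0,"ry":0,"rz":0.103,"grip":-1},
  {"x":0.0073,"y":0.019,"z":0,"rx":0,"ry":0,"rz":0.103,"grip":-1},
  {"x":0.0073,"y":0.019,"z":0,"rx":0,"ry":0,"rz":0.103,"grip":-1},
  {"x":0.0073,"y":0.019,"z":0,"rx":0,"ry":0,"rz":0.103,"grip":-1},
  {"x":0.0073,"y":0.019,"z":0,"rx":0,"ry":0,"rz":0.103,"grip":-1},
  {"x":0.0073,"y":0.019,"z":0,"rx":0,"ry":0,"rz":0.103,"grip":-1},
  {"x":0.0073,"y":0.019,"z":0,"rx":0,"ry":0,"rz":0.103,"grip":-1},
  {"x":0.0073,"y":0.019,"z":0,"rx":0,"ry":0,"rz":0.103,"grip":-1},
])

```text
time: 4.12
eef_pos: [0.587, -0.0617, 0.1865]
tool_rot: [[0.81, 0.587, 0.001], [0.587, -0.81, -0.001], [0.0, 0.001, -1.0]]
contact_force: [-0.2, -0.2, -4.6]
opening: 0.029
```

Request:
arm_command([
  {"x":0.0073,"y":0.019,"z":0,"rx":0,"ry":0,"rz":0.103,"grip":-1},
  {"x":0.0073,"y":0.019,"z":0,"rx":0,"ry":0,"rz":0.103,"grip":-1},
  {"x":0,"y":0,"z":0,"rx":0,"ry":0,"rz":0,"grip":-1},
  {"x":0,"y":0,"z":0,"rx":0,"ry":0,"rz":0,"grip":-1},
])

```text
time: 4.45
eef_pos: [0.6016, -0.0234, 0.1862]
tool_rot: [[0.675, 0.738, 0.001], [0.738, -0.675, 0.0], [0.0, 0.0, -1.0]]
contact_force: [-0.6, -0.6, -4.2]
opening: 0.0287
```

Run:
```python
from h import *
s=ctrl.get_state();c=ctrl.get_calibration("wrist");im=ctrl.get_image("wrist");cv2.imwrite("pics/w3.png",im)
print(s["time"],s["eef_pos"],s["tool_rot"][:,0],s["joint_pos"],s["contact_force"])
np.save("c_w3.npy",c,allow_pickle=True);print(proj(c,[.5675,.049,.09]))
```

```text
4.45 [ 0.60156349 -0.02340985  0.18617814] [6.74842846e-01 7.37961392e-01 3.42630308e-04] [ 0.19174562  0.39896045 -0.32811027  1.82422428  0.15537641  0.94292206
 -0.9446581 ] [-0.56320774 -0.56644835 -4.20303195]
(np.float64(158.55353819586517), np.float64(183.12719144665303))
```

View pics/w3.png

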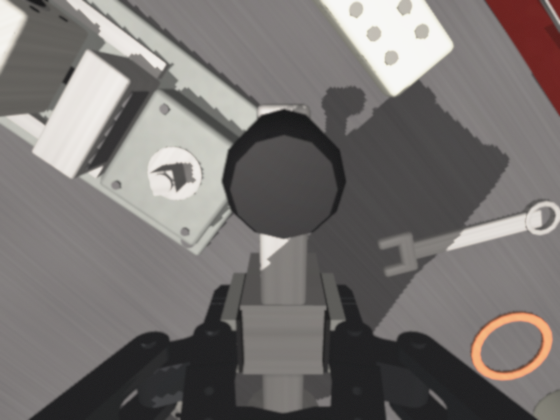

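The crank is held square with its socket axis near column 283. The gearbox is at left with the shaft and collar around (173,178), so I'll enlarge that.

Run:
```python
from h import *
im=cv2.imread("pics/w3.png")
a=cv2.resize(im[140:215,135:210],None,fx=8,fy=8,interpolation=cv2.INTER_CUBIC)
b=im[60:270,70:280]
cv2.imwrite("pics/z3.png",a)
```

```text
(no output)
```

View pics/z3.png

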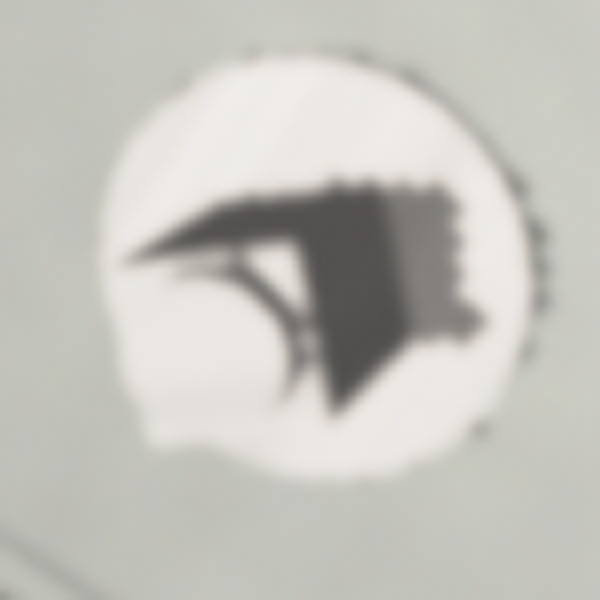

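Square shoulder corners in the crop are about (125,265), (300,240), (332,415) and (150,445), at z=0.088.

Run:
```python
from h import *
c=np.load("c_w3.npy",allow_pickle=True).item()
f=lambda x,y,z:onz(c,135+(x+.5)/8-.5,140+(y+.5)/8-.5,z)[:2]
P=np.array([f(x,y,.088) for x,y in[(125,265),(300,240),(332,415),(150,445)]])
E=np.roll(P,-1,0)-P;print(P,np.linalg.norm(E,axis=1)*1e3,np.degrees(np.arctan2(E[:,1],E[:,0]))%90)
print("diag",P[[0,1]].mean(0)/2+P[[2,3]].mean(0)/2)
print("base edge",[f(385,195,.062),f(405,335,.062)])
print("collar ctr z.062",f(317,265,.062)) 
s=ctrl.get_state();tr=s["tool_rot"];print(s["eef_pos"],np.degrees(np.arctan2(tr[1,0],tr[0,0])))
# held crank check: hub top corners in image, handle
print("handle top", onz(c,284,188,s["eef_pos"][2]-.034+.095), "hub exp", proj(c,s["eef_pos"]+np.array([0,0,.010])))
```

```text
[[0.56777164 0.05683188]
 [0.57895251 0.04915247]
 [0.57067222 0.03835272]
 [0.55853957 0.04623693]] [13.56411985 13.60874573 14.46933795 14.05289567] [55.51739915 52.52218698 56.98279681 48.93226806]
diag [0.56898398 0.0476435 ]
base edge [array([0.57754537, 0.04824926]), array([0.56997056, 0.03894806])]
collar ctr z.062 [0.56892784 0.04809043]
[ 0.60130452 -0.02459752  0.18600645] 47.42610651297011
handle top [0.64819133 0.02657664 0.24700645] hub exp (np.float64(282.7556210052623), np.float64(341.1902798706466))
```

Request:
arm_command([
  {"x":-0.008,"y":0.018,"z":0,"rx":0,"ry":0,"rz":0.098,"grip":-1},
  {"x":-0.008,"y":0.018,"z":0,"rx":0,"ry":0,"rz":0,"grip":-1},
  {"x":-0.008,"y":0.018,"z":0,"rx":0,"ry":0,"rz":0,"grip":-1},
  {"x":-0.0083,"y":0.0186,"z":0,"rx":0,"ry":0,"rz":0,"grip":-1},
  {"x":0,"y":0,"z":-0.02,"rx":0,"ry":0,"rz":0,"grip":-1},
  {"x":0,"y":0,"z":-0.02,"rx":0,"ry":0,"rz":0,"grip":-1},
  {"x":0,"y":0,"z":-0.01,"rx":0,"ry":0,"rz":0,"grip":-1},
  {"x":0,"y":0,"z":0,"rx":0,"ry":0,"rz":0,"grip":-1},
])

```text
time: 5.17
eef_pos: [0.568, 0.0469, 0.1336]
tool_rot: [[0.602, 0.798, -0.003], [0.798, -0.602, -0.001], [-0.003, -0.002, -1.0]]
contact_force: [-1.1, -0.4, -4.2]
opening: 0.0283
```

Run:
```python
from h import *
s=ctrl.get_state();tr=s["tool_rot"];print(s["time"],s["eef_pos"],np.degrees(np.arctan2(tr[1,0],tr[0,0])),s["contact_force"])
c=ctrl.get_calibration("scene");im=ctrl.get_image("scene");u,v=map(int,proj(c,[.569,.048,.1]));print(u,v)
cv2.imwrite("pics/s2.png",cv2.resize(im[v-60:v+30,u-60:u+60],None,fx=6,fy=6,interpolation=cv2.INTER_CUBIC))
```

```text
5.1667 [0.56795366 0.04689342 0.13364017] 52.97831501188512 [-1.10564874 -0.39233953 -4.2189718 ]
306 213
```

Request:
arm_command([
  {"x":0.001,"y":0.001,"z":-0.003,"rx":0,"ry":0,"rz":0,"grip":-1},
  {"x":0,"y":0,"z":-0.003,"rx":0,"ry":0,"rz":0,"grip":-1},
  {"x":0,"y":0,"z":-0.002,"rx":0,"ry":0,"rz":0,"grip":-1},
  {"x":0,"y":0,"z":-0.002,"rx":0,"ry":0,"rz":0,"grip":-1},
  {"x":0,"y":0,"z":0,"rx":0,"ry":0,"rz":0,"grip":-1},
])

```text
time: 5.63
eef_pos: [0.5702, 0.0491, 0.1252]
tool_rot: [[0.601, 0.799, -0.0], [0.799, -0.601, 0.0], [-0.0, -0.0, -1.0]]
contact_force: [0.1, 0.3, -3.9]
opening: 0.029
```

Request:
arm_command([
  {"x":-0.0005,"y":-0.0005,"z":-0.002,"rx":0,"ry":0,"rz":0,"grip":-1},
  {"x":0,"y":0,"z":-0.002,"rx":0,"ry":0,"rz":0,"grip":-1},
  {"x":0,"y":0,"z":-0.001,"rx":0,"ry":0,"rz":0,"grip":-1},
  {"x":0,"y":0,"z":0,"rx":0,"ry":0,"rz":0,"grip":-1},
])

```text
time: 5.97
eef_pos: [0.57, 0.0491, 0.1203]
tool_rot: [[0.6, 0.8, 0.001], [0.8, -0.6, 0.001], [0.001, 0.0, -1.0]]
contact_force: [3.4, 3.9, -5.3]
opening: 0.0288
```

Request:
arm_command([
  {"x":0.0005,"y":0.0005,"z":-0.002,"rx":0,"ry":0,"rz":0,"grip":-1},
  {"x":0,"y":0,"z":-0.002,"rx":0,"ry":0,"rz":0,"grip":-1},
  {"x":0,"y":0,"z":-0.002,"rx":0,"ry":0,"rz":0,"grip":-1},
  {"x":0,"y":0,"z":0,"rx":0,"ry":0,"rz":0,"grip":-1},
])

```text
time: 6.3
eef_pos: [0.5701, 0.0492, 0.1138]
tool_rot: [[0.6, 0.8, -0.0], [0.8, -0.6, 0.0], [-0.0, -0.0, -1.0]]
contact_force: [0.6, 2.7, -6.6]
opening: 0.0285
```

Request:
arm_command([
  {"x":0,"y":0.0003,"z":-0.003,"rx":0,"ry":0,"rz":0,"grip":-1},
  {"x":0,"y":0,"z":-0.003,"rx":0,"ry":0,"rz":0,"grip":-1},
  {"x":0,"y":0,"z":-0.003,"rx":0,"ry":0,"rz":0,"grip":-1},
  {"x":0,"y":0,"z":-0.002,"rx":0,"ry":0,"rz":0,"grip":-1},
  {"x":0,"y":0,"z":0,"rx":0,"ry":0,"rz":0,"grip":-1},
])

```text
time: 6.72
eef_pos: [0.5701, 0.0493, 0.1027]
tool_rot: [[0.601, 0.8, -0.0], [0.8, -0.601, -0.0], [-0.0, -0.0, -1.0]]
contact_force: [-0.4, 1.0, -6.2]
opening: 0.0285
```

Request:
arm_command([
  {"x":0,"y":0,"z":-0.002,"rx":0,"ry":0,"rz":0,"grip":-1},
  {"x":0,"y":0,"z":-0.0015,"rx":0,"ry":0,"rz":0,"grip":-1},
  {"x":0,"y":0,"z":-0.001,"rx":0,"ry":0,"rz":0,"grip":-1},
  {"x":0,"y":0,"z":0,"rx":0,"ry":0,"rz":0,"grip":-1},
])

```text
time: 7.05
eef_pos: [0.5702, 0.0493, 0.0991]
tool_rot: [[0.601, 0.799, -0.0], [0.799, -0.601, -0.0], [-0.0, 0.0, -1.0]]
contact_force: [-4.1, 0.5, 4.5]
opening: 0.0285
```

Request:
arm_command([
  {"x":0,"y":0,"z":-0.001,"rx":0,"ry":0,"rz":0,"grip":-1},
  {"x":0,"y":0,"z":0,"rx":0,"ry":0,"rz":0,"grip":-0.2},
  {"x":0,"y":0,"z":0,"rx":0,"ry":0,"rz":0,"grip":0.05},
  {"x":0,"y":0,"z":0,"rx":0,"ry":0,"rz":0,"grip":0.05},
  {"x":0,"y":0,"z":0,"rx":0,"ry":0,"rz":0,"grip":0.05},
])

```text
time: 7.47
eef_pos: [0.5704, 0.0493, 0.0979]
tool_rot: [[0.601, 0.799, 0.0], [0.799, -0.601, -0.0], [0.0, 0.0, -1.0]]
contact_force: [-0.0, 0.7, -0.7]
opening: 0.0451
```

Request:
arm_command([
  {"x":0,"y":0,"z":0.01,"rx":0,"ry":0,"rz":0,"grip":0.05},
  {"x":0,"y":0,"z":0.025,"rx":0,"ry":0,"rz":0,"grip":0.05},
  {"x":0,"y":0,"z":0.035,"rx":0,"ry":0,"rz":0,"grip":0.05},
  {"x":0,"y":0,"z":0.035,"rx":0,"ry":0,"rz":0,"grip":0.05},
  {"x":0.014,"y":0.0187,"z":0,"rx":0,"ry":0,"rz":0,"grip":0.4},
  {"x":0.014,"y":0.0187,"z":0,"rx":0,"ry":0,"rz":0,"grip":0.4},
  {"x":0.014,"y":0.0187,"z":0,"rx":0,"ry":0,"rz":0,"grip":0.4},
  {"x":0,"y":0,"z":0,"rx":0,"ry":0,"rz":0,"grip":0.4},
], squeeze=60)

```text
time: 8.13
eef_pos: [0.6139, 0.1097, 0.204]
tool_rot: [[0.598, 0.802, 0.002], [0.801, -0.598, 0.002], [0.003, 0.0, -1.0]]
contact_force: [-1.6, 0.1, -0.7]
opening: 0.0597
```

Run:
```python
from h import *
s=ctrl.get_state();c=ctrl.get_calibration("wrist");im=ctrl.get_image("wrist");cv2.imwrite("pics/w4.png",im)
print(s["time"],s["eef_pos"],s["tool_rot"][:,0],s["joint_pos"],s["contact_force"],s["opening"])
np.save("c_w4.npy",c,allow_pickle=True)
for P in([.612,.105,.157],[.570,.0493,.106]): print(proj(c,P))
```

```text
8.1333 [0.61389845 0.10974464 0.2039852 ] [0.5979914  0.80149655 0.00309244] [ 0.02297748  0.4194035  -0.39046067  1.75759974  0.18345287  0.99804791
 -1.07740895] [-1.62237548  0.08296171 -0.69558925] 0.05969791639426291
(np.float64(284.0593567237341), np.float64(275.1946512364002))
(np.float64(283.0248160873418), np.float64(329.7601499130937))
```

View pics/w4.png

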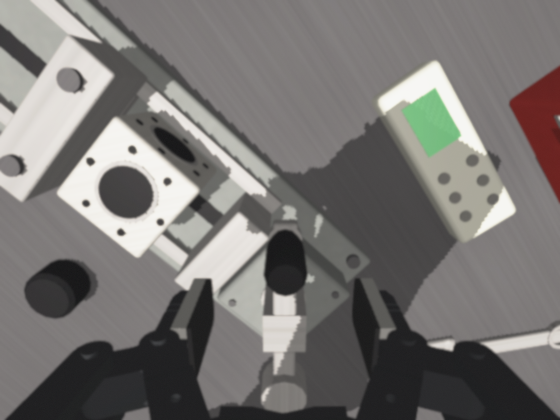

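Run:
```python
from h import *
c=np.load("c_w4.npy",allow_pickle=True).item()
o=np.array([.5698,.0490]);t=np.radians(100);y=np.array([np.cos(t),np.sin(t)]);x=np.array([y[1],-y[0]])
f=lambda u,v,z:np.round(((onz(c,u,v,z)[:2]-o)@np.array([x,y]).T)*1e3,1)
print("hub",onz(c,284,333,.106),"handle",onz(c,286,277,.157))
for n,p,z in[("cube",[(58,190),(118,118),(200,183),(138,257)],.09),("stop",[(113,73),(20,200)],.09),("jaw",[(235,210),(177,280)],.078),("jaw?",[(235,210),(177,280)],.058)]:print(n,[f(*q,z) for q in p])
```

```text
hub [0.56893583 0.04672456 0.106     ] handle [0.61217733 0.10359492 0.157     ]
cube [array([-31.7, 174.9]), array([ 33.8, 172.3]), array([ 36.8, 108.9]), array([-34.3, 107.1])]
stop [array([ 53.2, 190. ]), array([-55.6, 190.4])]
jaw [array([34.5, 78.8]), array([-37.1,  74.3])]
jaw? [array([28. , 76.3]), array([-49.5,  71.5])]
```

Request:
arm_command([
  {"x":0,"y":0,"z":-0.02,"rx":0,"ry":0,"rz":0,"grip":0.4},
  {"x":0,"y":0,"z":-0.02,"rx":0,"ry":0,"rz":0,"grip":0.4},
  {"x":0,"y":0,"z":-0.015,"rx":0,"ry":0,"rz":0,"grip":0.4},
  {"x":0,"y":0,"z":-0.006,"rx":0,"ry":0,"rz":0,"grip":0.1},
  {"x":0,"y":0,"z":0,"rx":0,"ry":0,"rz":0,"grip":-0.1},
])

```text
time: 8.6
eef_pos: [0.6114, 0.1048, 0.1409]
tool_rot: [[0.601, 0.799, -0.002], [0.799, -0.601, -0.001], [-0.002, -0.001, -1.0]]
contact_force: [0.5, -0.8, -0.1]
opening: 0.0388
```

Request:
arm_command([
  {"x":0,"y":0,"z":0.001,"rx":0,"ry":0,"rz":0,"grip":-0.3},
  {"x":0,"y":0,"z":0,"rx":0,"ry":0,"rz":0,"grip":-1},
  {"x":0,"y":0,"z":0,"rx":0,"ry":0,"rz":0,"grip":-1},
  {"x":0,"y":0,"z":0,"rx":0,"ry":0,"rz":0,"grip":-1},
  {"x":0,"y":0,"z":0,"rx":0,"ry":0,"rz":0,"grip":-1},
], squeeze=50)

```text
time: 9.02
eef_pos: [0.6128, 0.1058, 0.1438]
tool_rot: [[0.601, 0.8, 0.002], [0.8, -0.601, 0.0], [0.001, 0.001, -1.0]]
contact_force: [1.4, 0.4, 6.0]
opening: 0.0215
```

```bash
cat > w.py <<'E'
from h import *
import sys
C=np.array([.5700,.0490])
s=ctrl.get_state();p=s["eef_pos"][:2]-C;a=np.degrees(np.arctan2(p[1],p[0]))
F=s["contact_force"];e=p/np.linalg.norm(p);tg=np.array([e[1],-e[0]])
print("t",s["time"],"ang",a,"r",np.linalg.norm(p),"z",s["eef_pos"][2],"F",F.round(1),"rad",F[:2]@e,"tan(cw)",F[:2]@tg,s["opening"])
E
python3 w.py
python3 - <<'E'
import numpy as np
r=.07
for st,n,a0 in((15,24,53),):
  for k in range(n):
    a,b=np.radians(a0-st*k),np.radians(a0-st*(k+1));print(k,a0-st*k,round(r*(np.cos(b)-np.cos(a)),4),round(r*(np.sin(b)-np.sin(a)),4))
E
```

```text
t 9.0167 ang 52.97889730391842 r 0.07115042055679156 z 0.1437983016702259 F [1.4 0.4 6. ] rad 1.1545872266410158 tan(cw) 0.8495438907558468 0.021451990682336625
0 53 0.013 -0.0128
1 38 0.0093 -0.0157
2 23 0.0049 -0.0176
3 8 0.0002 -0.0183
4 -7 -0.0046 -0.0177
5 -22 -0.009 -0.0159
6 -37 -0.0128 -0.013
7 -52 -0.0157 -0.0093
8 -67 -0.0176 -0.0049
9 -82 -0.0183 -0.0002
10 -97 -0.0177 0.0046
11 -112 -0.0159 0.009
12 -127 -0.013 0.0128
13 -142 -0.0093 0.0157
14 -157 -0.0049 0.0176
15 -172 -0.0002 0.0183
16 -187 0.0046 0.0177
17 -202 0.009 0.0159
18 -217 0.0128 0.013
19 -232 0.0157 0.0093
20 -247 0.0176 0.0049
21 -262 0.0183 0.0002
22 -277 0.0177 -0.0046
23 -292 0.0159 -0.009
```

Request:
arm_command([
  {"x":0.013,"y":-0.0128,"z":0.0005,"rx":0,"ry":0,"rz":0,"grip":-1},
  {"x":0.0093,"y":-0.0157,"z":0,"rx":0,"ry":0,"rz":0,"grip":-1},
  {"x":0.0049,"y":-0.0176,"z":0,"rx":0,"ry":0,"rz":0,"grip":-1},
  {"x":0.0002,"y":-0.0183,"z":0,"rx":0,"ry":0,"rz":0,"grip":-1},
])

```text
time: 9.35
eef_pos: [0.6403, 0.0432, 0.1439]
tool_rot: [[0.599, 0.801, 0.001], [0.801, -0.599, 0.003], [0.003, -0.001, -1.0]]
contact_force: [-5.7, 9.8, 4.7]
opening: 0.0217
```

```bash
python3 w.py
```

```text
t 9.35 ang -4.737233747786116 r 0.07056401662170071 z 0.14389610777398762 F [-5.7  9.8  4.7] rad -6.528370183886424 tan(cw) -9.319904320014356 0.021702645954109628
```

Request:
arm_command([
  {"x":-0.0046,"y":-0.0177,"z":0,"rx":0,"ry":0,"rz":0,"grip":-1},
  {"x":-0.009,"y":-0.0159,"z":0,"rx":0,"ry":0,"rz":0,"grip":-1},
  {"x":-0.0128,"y":-0.013,"z":0,"rx":0,"ry":0,"rz":0,"grip":-1},
  {"x":-0.0157,"y":-0.0093,"z":0,"rx":0,"ry":0,"rz":0,"grip":-1},
  {"x":-0.0176,"y":-0.0049,"z":0,"rx":0,"ry":0,"rz":0,"grip":-1},
  {"x":-0.0183,"y":-0.0002,"z":0,"rx":0,"ry":0,"rz":0,"grip":-1},
  {"x":-0.0177,"y":0.0046,"z":0,"rx":0,"ry":0,"rz":0,"grip":-1},
  {"x":-0.0159,"y":0.009,"z":0,"rx":0,"ry":0,"rz":0,"grip":-1},
])

```text
time: 10.02
eef_pos: [0.5291, -0.0066, 0.1442]
tool_rot: [[0.601, 0.799, 0.004], [0.799, -0.601, 0.0], [0.003, 0.003, -1.0]]
contact_force: [13.5, 2.6, -5.0]
opening: 0.0217
```

```bash
python3 w.py
```

```text
t 10.0167 ang -126.33796743422391 r 0.06906019218239291 z 0.14416823402548934 F [13.5  2.6 -5. ] rad -10.071065806144944 tan(cw) -9.345628181270499 0.021692341007756608
```

Request:
arm_command([
  {"x":-0.0127,"y":0.0133,"z":-0.0005,"rx":0,"ry":0,"rz":0,"grip":-1},
  {"x":-0.0092,"y":0.0158,"z":-0.0005,"rx":0,"ry":0,"rz":0,"grip":-1},
  {"x":-0.0047,"y":0.0176,"z":0,"rx":0,"ry":0,"rz":0,"grip":-1},
  {"x":-0.0002,"y":0.0183,"z":0,"rx":0,"ry":0,"rz":0,"grip":-1},
  {"x":0.0048,"y":0.0177,"z":0,"rx":0,"ry":0,"rz":0,"grip":-1},
  {"x":0.009,"y":0.0159,"z":0,"rx":0,"ry":0,"rz":0,"grip":-1},
  {"x":0.0128,"y":0.013,"z":0,"rx":0,"ry":0,"rz":0,"grip":-1},
  {"x":0.0157,"y":0.0093,"z":0,"rx":0,"ry":0,"rz":0,"grip":-1},
])

```text
time: 10.68
eef_pos: [0.5426, 0.1158, 0.1431]
tool_rot: [[0.599, 0.8, -0.001], [0.8, -0.599, -0.001], [-0.002, -0.001, -1.0]]
contact_force: [-8.2, -5.4, 14.2]
opening: 0.0217
```

```bash
python3 w.py
```

```text
t 10.6833 ang 112.3003244414118 r 0.07222560810388201 z 0.14314119936489045 F [-8.2 -5.4 14.2] rad -1.9334999878708299 tan(cw) -9.617058071718892 0.021734816028139543
```

Request:
arm_command([
  {"x":0.0176,"y":0.0049,"z":0.0007,"rx":0,"ry":0,"rz":0,"grip":-1},
  {"x":0.0183,"y":0.0002,"z":0,"rx":0,"ry":0,"rz":0,"grip":-1},
  {"x":0.0177,"y":-0.0046,"z":0,"rx":0,"ry":0,"rz":0,"grip":-1},
  {"x":0.0159,"y":-0.009,"z":0,"rx":0,"ry":0,"rz":0,"grip":-1},
  {"x":0.013,"y":-0.0128,"z":0,"rx":0,"ry":0,"rz":0,"grip":-1},
  {"x":0.0093,"y":-0.0157,"z":0,"rx":0,"ry":0,"rz":0,"grip":-1},
  {"x":0.0049,"y":-0.0176,"z":0,"rx":0,"ry":0,"rz":0,"grip":-1},
  {"x":0.0002,"y":-0.0183,"z":0,"rx":0,"ry":0,"rz":0,"grip":-1},
])

```text
time: 11.35
eef_pos: [0.6407, 0.0437, 0.1435]
tool_rot: [[0.599, 0.801, -0.0], [0.801, -0.599, 0.003], [0.002, -0.002, -1.0]]
contact_force: [-8.4, 10.4, 7.6]
opening: 0.0215
```

```bash
python3 w.py
```

```text
t 11.35 ang -4.256075191206745 r 0.07092522276644854 z 0.14349698530818317 F [-8.4 10.4  7.6] rad -9.096424768840649 tan(cw) -9.705620007117504 0.021483508303836073
```

Request:
arm_command([
  {"x":-0.0048,"y":-0.0177,"z":0,"rx":0,"ry":0,"rz":0,"grip":-1},
  {"x":-0.0092,"y":-0.0159,"z":0,"rx":0,"ry":0,"rz":0,"grip":-1},
  {"x":-0.0128,"y":-0.013,"z":0,"rx":0,"ry":0,"rz":0,"grip":-1},
  {"x":-0.0157,"y":-0.0092,"z":0,"rx":0,"ry":0,"rz":0,"grip":-1},
  {"x":-0.0176,"y":-0.0048,"z":0,"rx":0,"ry":0,"rz":0,"grip":-1},
  {"x":-0.0183,"y":-0.0001,"z":0,"rx":0,"ry":0,"rz":0,"grip":-1},
])

```text
time: 11.85
eef_pos: [0.5636, -0.0195, 0.1441]
tool_rot: [[0.601, 0.799, 0.005], [0.799, -0.601, 0.001], [0.003, 0.004, -1.0]]
contact_force: [11.1, 4.3, -0.3]
opening: 0.0215
```

```bash
python3 w.py
python3 - <<'E'
from h import *
c=ctrl.get_calibration("top");im=ctrl.get_image("top");cv2.imwrite("pics/t5.png",cv2.resize(im[185:260,140:290],None,fx=5,fy=5,interpolation=cv2.INTER_CUBIC))
E
```

```text
t 11.85 ang -95.35915243360222 r 0.06882904913616102 z 0.14407485143226254 F [11.1  4.3 -0.3] rad -5.36853414881602 tan(cw) -10.670155571653865 0.02147082894439696
```

View pics/t5.png

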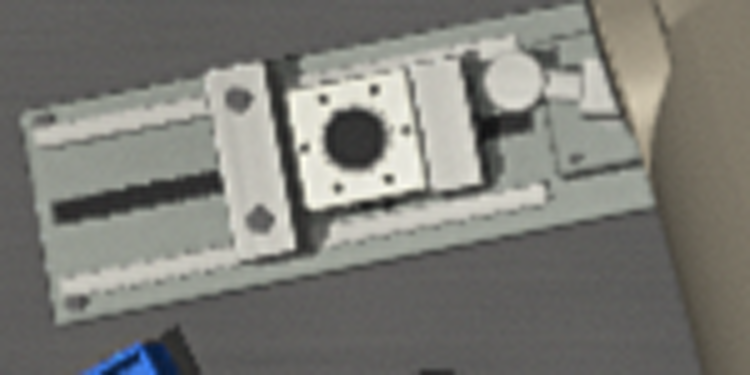

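The top crop shows the jaw touching the cube and about 9 mm (~130°) left between cube and stop. I'll go 75° more, then take finer steps.

Request:
arm_command([
  {"x":-0.0177,"y":0.0047,"z":0,"rx":0,"ry":0,"rz":0,"grip":-1},
  {"x":-0.0159,"y":0.0091,"z":0,"rx":0,"ry":0,"rz":0,"grip":-1},
  {"x":-0.0129,"y":0.0129,"z":0,"rx":0,"ry":0,"rz":0,"grip":-1},
  {"x":-0.0092,"y":0.0157,"z":0,"rx":0,"ry":0,"rz":0,"grip":-1},
  {"x":-0.0048,"y":0.0176,"z":0,"rx":0,"ry":0,"rz":0,"grip":-1},
])

```text
time: 12.32
eef_pos: [0.501, 0.0391, 0.1437]
tool_rot: [[0.603, 0.798, -0.0], [0.798, -0.603, -0.003], [-0.002, 0.002, -1.0]]
contact_force: [0.0, -12.1, 11.0]
opening: 0.0215
```

```bash
python3 w.py
python3 - <<'E'
import numpy as np
r=.0705
for k in range(24):
    a,b=np.radians(-172-5*k),np.radians(-177-5*k);print(-172-5*k,round(r*(np.cos(b)-np.cos(a)),4),round(r*(np.sin(b)-np.sin(a)),4))
E
```

```text
t 12.3167 ang -171.81773131215547 r 0.06974308418039432 z 0.14370912539669234 F [  0.  -12.1  11. ] rad 1.680545405807203 tan(cw) -11.989061204284322 0.021549272234221314
-172 -0.0006 0.0061
-177 -0.0001 0.0062
-182 0.0005 0.0061
-187 0.001 0.0061
-192 0.0015 0.006
-197 0.0021 0.0058
-202 0.0026 0.0056
-207 0.003 0.0054
-212 0.0035 0.0051
-217 0.0039 0.0047
-222 0.0043 0.0044
-227 0.0047 0.004
-232 0.005 0.0036
-237 0.0053 0.0031
-242 0.0056 0.0026
-247 0.0058 0.0022
-252 0.0059 0.0016
-257 0.006 0.0011
-262 0.0061 0.0006
-267 0.0062 0.0001
-272 0.0061 -0.0005
-277 0.0061 -0.001
-282 0.006 -0.0015
-287 0.0058 -0.0021
```

Request:
arm_command([
  {"x":-0.0006,"y":0.0061,"z":0.0003,"rx":0,"ry":0,"rz":0,"grip":-1},
  {"x":-0.0001,"y":0.0062,"z":0,"rx":0,"ry":0,"rz":0,"grip":-1},
  {"x":0.0005,"y":0.0061,"z":0,"rx":0,"ry":0,"rz":0,"grip":-1},
  {"x":0.001,"y":0.0061,"z":0,"rx":0,"ry":0,"rz":0,"grip":-1},
])

```text
time: 12.65
eef_pos: [0.5015, 0.0645, 0.1436]
tool_rot: [[0.601, 0.799, -0.002], [0.799, -0.601, -0.002], [-0.003, -0.0, -1.0]]
contact_force: [-9.4, -8.2, 16.3]
opening: 0.0221
```

```bash
python3 w.py
```

```text
t 12.65 ang 167.27163440437468 r 0.07019566823131015 z 0.14363297192056187 F [-9.4 -8.2 16.3] rad 7.4062972564996645 tan(cw) -10.058056492009788 0.022058595176985524
```

Request:
arm_command([
  {"x":0.0015,"y":0.006,"z":0,"rx":0,"ry":0,"rz":0,"grip":-1},
  {"x":0.0021,"y":0.0058,"z":0,"rx":0,"ry":0,"rz":0,"grip":-1},
])

```text
time: 12.82
eef_pos: [0.5051, 0.0765, 0.1436]
tool_rot: [[0.601, 0.799, -0.002], [0.799, -0.601, -0.002], [-0.003, -0.001, -1.0]]
contact_force: [-10.0, -6.8, 16.2]
opening: 0.0213
```

```bash
python3 w.py
```

```text
t 12.8167 ang 157.05413698147663 r 0.0705269393336695 z 0.14357968733041074 F [-10.   -6.8  16.2] rad 6.5317404239668395 tan(cw) -10.095597296501538 0.021329781790983902
```

Request:
arm_command([
  {"x":0.0026,"y":0.0056,"z":0.001,"rx":0,"ry":0,"rz":0,"grip":-1},
  {"x":0.003,"y":0.0054,"z":0.0005,"rx":0,"ry":0,"rz":0,"grip":-1},
])

```text
time: 12.98
eef_pos: [0.5107, 0.0872, 0.1445]
tool_rot: [[0.601, 0.799, -0.003], [0.799, -0.601, -0.002], [-0.003, -0.001, -1.0]]
contact_force: [-2.9, -8.8, -2.3]
opening: 0.0212
```

```bash
python3 w.py
```

```text
t 12.9833 ang 147.18270514081595 r 0.07055256145688685 z 0.14452862190602095 F [-2.9 -8.8 -2.3] rad -2.3620803056407498 tan(cw) -8.991639385396752 0.02120837413931623
```

Request:
arm_command([
  {"x":0.0035,"y":0.0051,"z":0,"rx":0,"ry":0,"rz":0,"grip":-1},
  {"x":0.0039,"y":0.0047,"z":0,"rx":0,"ry":0,"rz":0,"grip":-1},
])

```text
time: 13.15
eef_pos: [0.5179, 0.0971, 0.1443]
tool_rot: [[0.601, 0.799, -0.003], [0.799, -0.601, -0.002], [-0.004, -0.001, -1.0]]
contact_force: [-6.3, -7.0, 1.2]
opening: 0.0218
```

```bash
python3 w.py
```

```text
t 13.15 ang 137.31476661264242 r 0.07093657924739921 z 0.14428056764920727 F [-6.3 -7.   1.2] rad -0.09257282288622548 tan(cw) -9.451342000818503 0.021795538483175364
```

Request:
arm_command([
  {"x":0.0043,"y":0.0044,"z":0,"rx":0,"ry":0,"rz":0,"grip":-1},
  {"x":0.0047,"y":0.004,"z":0,"rx":0,"ry":0,"rz":0,"grip":-1},
])

```text
time: 13.32
eef_pos: [0.5267, 0.1056, 0.1442]
tool_rot: [[0.601, 0.799, -0.004], [0.799, -0.601, -0.002], [-0.004, -0.002, -1.0]]
contact_force: [-8.4, -6.0, 2.3]
opening: 0.0221
```

```bash
python3 w.py
```

```text
t 13.3167 ang 127.42717217687601 r 0.07123644016360715 z 0.1441878622479786 F [-8.4 -6.   2.3] rad 0.3093254652876443 tan(cw) -10.351014024633487 0.022060236137019545
```

Request:
arm_command([
  {"x":0.005,"y":0.0036,"z":0,"rx":0,"ry":0,"rz":0,"grip":-1},
  {"x":0.0053,"y":0.0031,"z":0,"rx":0,"ry":0,"rz":0,"grip":-1},
])

```text
time: 13.48
eef_pos: [0.5368, 0.1123, 0.1441]
tool_rot: [[0.601, 0.799, -0.004], [0.799, -0.601, -0.002], [-0.004, -0.002, -1.0]]
contact_force: [-10.0, -6.0, 2.4]
opening: 0.0214
```

```bash
python3 w.py
```

```text
t 13.4833 ang 117.6556514465605 r 0.07151400598916333 z 0.14408968915718992 F [-10.   -6.    2.4] rad -0.6801210429326355 tan(cw) -11.599586061650195 0.021374039328141647
```

Request:
arm_command([
  {"x":0.0056,"y":0.0026,"z":0,"rx":0,"ry":0,"rz":0,"grip":-1},
  {"x":0.0058,"y":0.0021,"z":0,"rx":0,"ry":0,"rz":0,"grip":-1},
])

```text
time: 13.65
eef_pos: [0.548, 0.1173, 0.144]
tool_rot: [[0.601, 0.8, -0.005], [0.8, -0.601, -0.002], [-0.005, -0.003, -1.0]]
contact_force: [-10.7, -3.6, 3.0]
opening: 0.0212
```

```bash
python3 w.py
python3 - <<'E'
from h import *
c=ctrl.get_calibration("top");im=ctrl.get_image("top");cv2.imwrite("pics/t6.png",cv2.resize(im[185:260,140:290],None,fx=5,fy=5,interpolation=cv2.INTER_CUBIC))
E
```

```text
t 13.65 ang 107.86512624435083 r 0.07174050918601765 z 0.14403991492054558 F [-10.7  -3.6   3. ] rad -0.1464163107101377 tan(cw) -11.330425266179985 0.02120087622634761
```

View pics/t6.png

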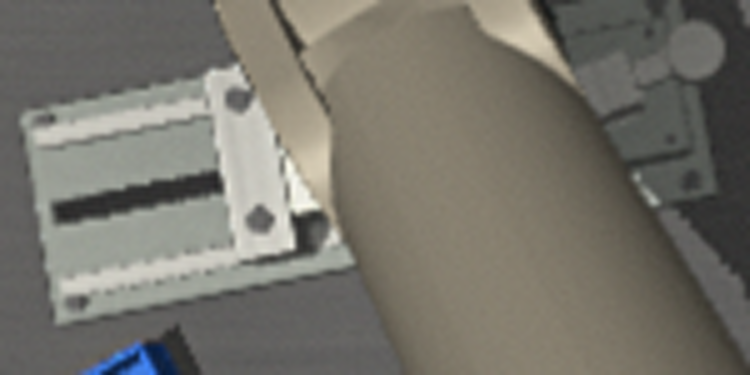

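```bash
python3 w.py
python3 - <<'E'
from h import *
for k in range(4):
    ctrl.get_image("top")
    import subprocess
    s=ctrl.get_state();print(s["contact_force"].round(2),s["eef_pos"].round(4),s["moment"].round(2))
E
```

```text
t 13.7 ang 107.00166823941233 r 0.07172383944392986 z 0.14410068156017544 F [-9.8 -4.2  1.6] rad -1.1310693912198455 tan(cw) -10.551022148269846 0.021742958984297088
[-7.73 -2.46  3.11] [0.5487 0.1175 0.1441] [-0.78  1.67 -0.03]
[-6.69 -3.53  1.88] [0.5485 0.1174 0.1441] [-0.74  1.51 -0.01]
[-6.33 -3.05  1.51] [0.5485 0.1173 0.1441] [-0.72  1.5   0.02]
[-6.01 -3.86  1.06] [0.5485 0.1173 0.1441] [-0.71  1.47  0.02]
```

Request:
arm_command([
  {"x":0.003,"y":0.0009,"z":0,"rx":0,"ry":0,"rz":0,"grip":-1},
])

```text
time: 13.98
eef_pos: [0.5507, 0.1181, 0.144]
tool_rot: [[0.601, 0.799, -0.005], [0.799, -0.601, -0.002], [-0.004, -0.003, -1.0]]
contact_force: [-11.5, -2.5, 3.7]
opening: 0.0217
```

```bash
python3 w.py
```

```text
t 13.9833 ang 105.6426215744621 r 0.07175438829717788 z 0.14404247298017012 F [-11.5  -2.5   3.7] rad 0.6678412067078054 tan(cw) -11.727520337924316 0.021693922094736372
```

Request:
arm_command([
  {"x":0.003,"y":0.0007,"z":0,"rx":0,"ry":0,"rz":0,"grip":-1},
])

```text
time: 14.07
eef_pos: [0.5537, 0.1189, 0.1441]
tool_rot: [[0.601, 0.799, -0.005], [0.799, -0.601, -0.002], [-0.004, -0.003, -1.0]]
contact_force: [-12.4, -2.1, 3.3]
opening: 0.0217
```

```bash
python3 w.py
```

```text
t 14.0667 ang 103.1062719752456 r 0.07178049993570154 z 0.14406203237945792 F [-12.4  -2.1   3.3] rad 0.7558351515166184 tan(cw) -12.601765989358142 0.021707015598685674
```

Request:
arm_command([
  {"x":0.0025,"y":0.0005,"z":0,"rx":0,"ry":0,"rz":0,"grip":-1},
])

```text
time: 14.15
eef_pos: [0.5563, 0.1195, 0.144]
tool_rot: [[0.601, 0.8, -0.005], [0.8, -0.601, -0.002], [-0.004, -0.003, -1.0]]
contact_force: [-12.3, -2.4, 4.1]
opening: 0.0215
```

```bash
python3 w.py
```

```text
t 14.15 ang 101.0151152543947 r 0.07185283045456929 z 0.14400514818369778 F [-12.3  -2.4   4.1] rad 0.01017201407585255 tan(cw) -12.498405012999578 0.021534815154528358
```

Request:
arm_command([
  {"x":0,"y":0,"z":0,"rx":0,"ry":0,"rz":0,"grip":-1},
])

```text
time: 14.23
eef_pos: [0.5566, 0.1196, 0.144]
tool_rot: [[0.601, 0.8, -0.005], [0.8, -0.601, -0.002], [-0.004, -0.003, -1.0]]
contact_force: [-10.5, -3.7, 3.9]
opening: 0.0214
```

```bash
python3 w.py
```

```text
t 14.2333 ang 100.7566048393648 r 0.07183377205431941 z 0.14401658628161088 F [-10.5  -3.7   3.9] rad -1.6873110059785834 tan(cw) -10.964136624844475 0.02140848481723617
```

Request:
arm_command([
  {"x":0,"y":0,"z":0,"rx":0,"ry":0,"rz":0,"grip":-0.2},
  {"x":0,"y":0,"z":0,"rx":0,"ry":0,"rz":0,"grip":0.3},
  {"x":0,"y":0,"z":0,"rx":0,"ry":0,"rz":0,"grip":0.3},
  {"x":0,"y":0,"z":0,"rx":0,"ry":0,"rz":0,"grip":0.3},
  {"x":0,"y":0,"z":0.005,"rx":0,"ry":0,"rz":0,"grip":0.3},
  {"x":0,"y":0,"z":0.02,"rx":0,"ry":0,"rz":0,"grip":0.3},
  {"x":0,"y":0,"z":0.035,"rx":0,"ry":0,"rz":0,"grip":0.3},
  {"x":0,"y":0,"z":0.035,"rx":0,"ry":0,"rz":0,"grip":0.3},
])

```text
time: 14.9
eef_pos: [0.5575, 0.12, 0.2407]
tool_rot: [[0.6, 0.8, -0.002], [0.8, -0.6, 0.0], [-0.001, -0.002, -1.0]]
contact_force: [0.8, -0.9, -0.6]
opening: 0.0555
```

Request:
arm_command([
  {"x":-0.015,"y":-0.03,"z":0.02,"rx":0,"ry":0,"rz":0,"grip":0.3},
  {"x":-0.015,"y":-0.03,"z":0.02,"rx":0,"ry":0,"rz":0,"grip":0.3},
  {"x":-0.015,"y":-0.03,"z":0,"rx":0,"ry":0,"rz":0,"grip":0.3},
  {"x":0,"y":-0.03,"z":0,"rx":0,"ry":0,"rz":0,"grip":0.3},
  {"x":0,"y":0,"z":0,"rx":0,"ry":0,"rz":0,"grip":0.3},
  {"x":0,"y":0,"z":0,"rx":0,"ry":0,"rz":0,"grip":0.3},
])

```text
time: 15.4
eef_pos: [0.5131, -0.0016, 0.2805]
tool_rot: [[0.603, 0.798, 0.001], [0.798, -0.603, -0.0], [0.0, 0.001, -1.0]]
contact_force: [0.3, 0.4, 0.6]
opening: 0.0556
```

Run:
```python
from h import *
s=ctrl.get_state();c=ctrl.get_calibration("wrist");im=ctrl.get_image("wrist");cv2.imwrite("pics/w7.png",im)
print(s["time"],s["eef_pos"],s["contact_force"],s["opening"]);np.save("c_w7.npy",c,allow_pickle=True)
```

```text
15.4 [ 0.5131192  -0.00158974  0.28051557] [0.30418801 0.37519836 0.63160048] 0.05561778229155289
```

View pics/w7.png

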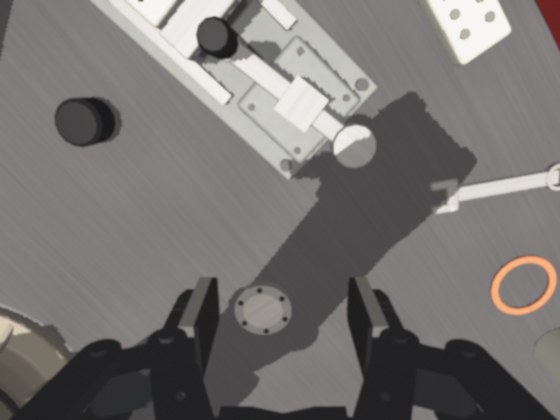

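Run:
```python
from h import *
c=np.load("c_w7.npy",allow_pickle=True).item()
h=onz(c,217,36,.157);w=onz(c,354,145,.114);u=onz(c,303,103,.106);d=(h-w)[:2]
print(h,w,u,np.linalg.norm(d),np.degrees(np.arctan2(d[1],d[0])),w+(h-w)*52/122)
im=ctrl.get_image("top");cv2.imwrite("pics/t8.png",cv2.resize(im[180:260,140:290],None,fx=5,fy=5,interpolation=cv2.INTER_CUBIC))
```

```text
[0.55120027 0.11317977 0.157     ] [ 0.58366355 -0.0006853   0.114     ] [0.57072899 0.04761254 0.106     ] 0.11840235888981146 105.91301230952578 [0.56982674 0.04784736 0.13232787]
```

View pics/t8.png

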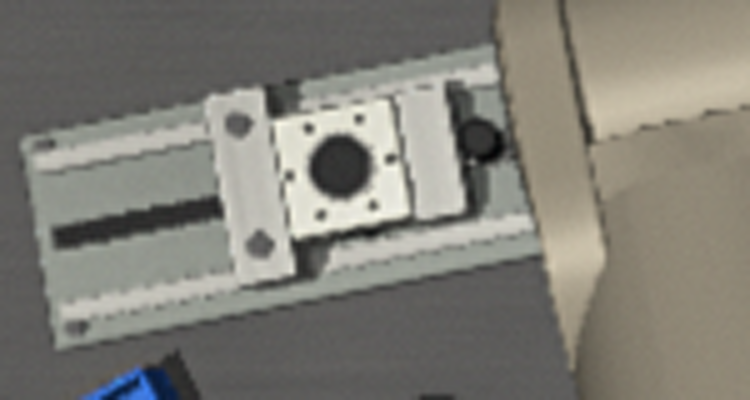

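Run:
```python
from h import *
c=ctrl.get_calibration("top")
def blob(img,lo,hi,box,dark=False):
    g=cv2.cvtColor(img,cv2.COLOR_BGR2GRAY)[box[1]:box[3],box[0]:box[2]]
    m=((g>=lo)&(g<=hi)).astype(np.uint8);n,l,st,ce=cv2.connectedComponentsWithStats(m)
    return [(st[i].tolist(),(ce[i]+box[:2]).round(1)) for i in range(1,n) if st[i,4]>400]
t8=cv2.imread("pics/t8.png");print(blob(t8,0,70,(445,100,510,175)))
ang=lambda p,q:np.degrees(np.arctan2(*(p-q)[1::-1]))
P=lambda x,y,y0,z:onz(c,140+(x+.5)/5-.5,y0+(y+.5)/5-.5,z)
h8=P(480,140,180,.157);w6=P(697,50,185,.114);w5=P(513,82,185,.114)
im=cv2.imread("pics/z1.png")
sh=onz(c,262.3,203.6,.062);print("shaft in top",sh)
for C in(sh,np.array([.5698,.0485,0])):
    print("now",ang(h8,C),np.linalg.norm((h8-C)[:2]),"t6(107.5)",ang(C,w6),np.linalg.norm((C-w6)[:2]),"t5(-95.4)",ang(C,w5),np.linalg.norm((C-w5)[:2]))
```

```text
[([4, 0, 61, 75, 2230], array([476.6, 139.6]))]
shaft in top [0.56742259 0.04833668 0.062     ]
now 106.95188504384858 0.07008219239245596 t6(107.5) 110.19504087232768 0.05218670761471162 t5(-95.4) -92.44038997648595 0.053091640623188815
now 108.83490722646853 0.07065729681986571 t6(107.5) 107.65257982477824 0.051570034328746225 t5(-95.4) -89.87348210805911 0.05288029420223475
```

The last crop shows the cube flush between stop and jaw. The arm is clear and reads about zero force, so I'm handing in.

```bash
python3 -c "
from station import ctrl
s=ctrl.get_state();print(s['time'],s['contact_force'],s['opening']);print(ctrl.hand_in())"
```

```text
15.5 [ 0.23288283 -0.73723207 -0.75329403] 0.05533782984301815
the job is handed in; nothing more can be done
None
```

I fitted the crank fully home on the square shaft and wound it clockwise about 1.87 turns (around 670°). The cube is now clamped against the end stop. I then let go, backed the arm off and handed the job in at 15.5 s.

- **Seating:** I read the shaft's square at about 53° from the wrist picture, and the crank went on at that angle. It met the collar at a tool height of 99 mm, which matches the hub standing 62 mm up, so it is home.
- **Clamping:** The force at the handle rose from about 9 N to about 12.5 N over the last 40° or so. That works out to roughly 55–70 N of clamping, most likely a little over 60 N. This is inferred from force readings with about ±0.5 N of noise and was not measured directly.
- **Disagreements:**
  - Using the nominal 0.5 N m running torque instead of the measured free-running force would put the clamp nearer 100 N. I trusted the measured value.
  - After release, the pictures put the crank at about 106–109°, while the tool stood at 101° when it let go. I put this down to play in the socket and the handle shifting between the pads, but did not confirm it.
- **Last picture:** The cube sits flush between jaw and stop with the crank still on the shaft. The robot was touching nothing, with contact force near zero. The bystanders in view looked undisturbed; I did not check each one's position.

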